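# Tighten the filter-cover wing nut of a nail-dust extractor

### The arm

A 7-joint arm with a two-finger parallel gripper is mounted at the origin on the work surface. World frame = base frame: x ahead of the robot, y to its left, z up, the work surface at z = 0. Lengths are in mm, angles in rad, forces in N, time in s.
With the tool pointing down it reaches from about 350 to 900 mm from the base axis. Payload 7.2 kg.
Tool frame: the origin (TCP) lies midway between the tips of the shut fingers; the grasp point (between the pads) lies 19 mm behind it; x points along the fingers, z is the direction in which the jaws open and shut, and the axes are right-handed (so a half turn about x gives the same grasp; the last joint's range is limited). The gripper opens to 88 mm and grips with 3 to 60 N. Pads are 20 mm wide; open, the fingers measure 115 mm over their backs; the gripper's body (75 mm by 178 mm) begins 61 mm behind the grasp point.
Start: joints at [-1.282, 0.411, -0.013, 1.596, 0.006, 1.134, -0.082], TCP at [218.308, 585.637, 222.653] pointing down, gripper open.
Joint ranges: [-2.95, 2.95], [-0.29, 1.99], [-1.47, 1.44], [0.14, 2.54], [-1.03, 4.17], [0.13, 1.85], [-2.86, 2.86]. Speed limits (rad/s): [2.39, 2.39, 3.01, 3.01, 3.14, 3.14, 3.14].

### API

Orientations are given as a unit quaternion [w, x, y, z].
In Python, from workcell import r gives the robot as it stands. Calls block until the motion is done:
- r.reach(position, orientation): joint-space move of the TCP to a pose.
- r.movel(position, rot=None, rate=150, contact_N=None): straight line of the TCP; rot=None keeps the orientation; rate is the mean speed in mm/s. With contact_N (N) it stops when the force on the tool has changed by that much, and returns True; else False.
- r.set_joints(angles): joint-space move.
- r.set_gripper(opening, force=None): finger opening in mm; force is the grip in N (None keeps the last); returns when the fingers have stopped.
- r.dwell(seconds).
- r.solve_ik(position, orientation): joint angles nearest the present ones, or None.
- r.get_state(): the state.
- r.grab_frame(name): name is "scene" or "top"; returns a dict with "pixels" (400x640x3 uint8, red, green, blue), "intrinsics" (3x3 intrinsics, pixels), "k1" (the pictures are not rectified: a ray, as slopes to the right and down, at radius r is drawn at 1 + k1 r^2 times it, then the intrinsics apply), "position" and "orientation" of the camera in the world. Camera axes: x right, y down, z forward; pixel columns grow to the right and rows downward; lengths in mm; the calibration is good to about 2 mm. A picture is of the moment at which its call begins. There is no depth.
A pose or a line that the arm cannot do raises r.PlanningError and nothing moves.
- r.sign_off(): hands the job in, once; it reports no verdict.
The state is a dict: "t": time; "joint_pos": joint angles; "dq": joint speeds; "effort": joint torques, N m; "position": TCP position; "eef_rot": TCP orientation; "force": force on the tool from outside, world axes, zero at the start; "wrist_torque": the same for the moment, N m; "opening": finger opening in mm.
Only numpy, scipy, OpenCV 4.12 (cv2) and the standard library are available. Lean on these libraries where they do the work, as an engineer would, in place of code of your own. Each camera call takes 0.05 s, during which the arm holds its last target.

### The job

The filter cover on the sloping front of the nail-dust extractor is loose. Tighten its wing nut clockwise, letting go and taking a fresh grip as often as needed because the two upright guards beside it leave room only for short arcs, until it comes up hard against its stop; then let go and draw back. Do not bang the gripper into the guards, and leave the bottle, the jar and the file block beside the extractor where they stand.

Things in the scene. Friction and masses are not known exactly. Their poses are not given: they have to be found in the camera images.
- extractor: white wedge-shaped table-top dust extractor, fixed to the table; 270 mm deep, 260 mm wide, 45 to 190 mm high. Its top face slopes down at 30 degrees towards its front (its own -x, roughly towards the robot). Origin at the table surface, below the middle of the sloping face; z up, y across its width
- cover: grey slotted filter cover, 200 x 210 x 4 mm, lying on the sloping face, fixed. Its origin is on the face under the middle of the cover, 120 mm above the table, on the wing nut's axis; its z is the outward normal of the slope (30 degrees from vertical, leaning to the extractor's front), its x runs up the slope, its y across
- guards: two brittle upright white plastic guards fixed on the cover, one on each side of the nut: each 130 mm long (up the slope), 5 mm thick, rising to 44 mm above the face (cover z); their inner faces are 40 mm either side of the nut's axis, so a gripper that is opened wide fits between them only with its fingers one up-slope and one down-slope of the nut, or near that. Same frame as the cover
- wing_nut (a joint): angle turned by the wing nut, rad; grows clockwise as seen from outside along the cover's normal. 4.5 is fully tight: a hard stop, where the wings lie straight up and down the slope. It starts between 0.3 and 1.7, and so has 2.8 to 4.2 rad (about half a turn) to go; half a turn before the stop the wings look the same, but the nut still turns. It stays where it is left, turns about a fixed axis without rising or sinking, and needs about 0.12 N m
- wings (a point): point on the wing nut's axis, 36 mm above the sloping face, between its two brass wings. Its x runs along the wings, its y across their thickness, its z along the cover's normal. The wings together span 56 mm, are 10 mm thick and reach from 16 to 44 mm above the face; between the wings stands an 8 mm stud up to 40 mm; the hub below is 18 mm in diameter
- bottle: loose white bottle with a black cap, 60 mm in diameter, 150 mm tall, standing beside the extractor; origin at the centre of its underside
- jar: loose white cream jar with a metal lid, 64 mm in diameter, 50 mm tall, standing beside the extractor; origin at the centre of its underside
- file_block: loose grey nail-buffing block, 90 x 28 x 28 mm, lying along its x, beside the extractor; origin at the centre of its underside

How it is judged:
By the outcome, as a careful person would: the job done as asked, in the order asked, and still so for the second after the job is handed in, with the robot touching nothing.
It also fails if it takes over 64 s, if anything falls off the work surface, if the arm or the gripper's body presses on something with over 40 N, if the wrist force passes 120 N, or if a joint passes its speed limit or range.

## Working session

There is one attempt and no reset: what is moved stays moved. The work goes in short steps, each a Python script; the robot and the scene stay as the last script left them, time stands still between calls to the robot, and variables do not carry over. Pictures are saved under pics/ and viewed, and the job is handed in when it is done.

```bash
mkdir -p pics; ls
python3 - <<'E'
from workcell import r
import cv2
for n in("scene","top"):
    f=r.grab_frame(n); cv2.imwrite(f"pics/{n}0.png",f["pixels"][:,:,::-1]); print(n,f["intrinsics"],f["k1"],f["position"],f["orientation"])
s=r.get_state(); print(s)
E
```

```text
pics
scene [[377.9281301    0.         321.16301126]
 [  0.         377.9281301  202.02012497]
 [  0.           0.           1.        ]] -0.0706966462005877 [1123.20690901  -38.83159739  658.2077102 ] [-0.30315803  0.6843198   0.60357837 -0.27476313]
top [[444.96037658   0.         327.56633399]
 [  0.         444.96037658 200.11529489]
 [  0.           0.           1.        ]] 0.014268648503142072 [ 371.51042031   30.40527705 1253.62365983] [ 0.05026216 -0.7007534   0.70954247 -0.05447817]
{'t': 0.1, 'joint_pos': array([-1.28217188,  0.41179132, -0.0127455 ,  1.59697493,  0.00558514,
        1.13429704, -0.08220168]), 'dq': array([-2.36356715e-05, -2.07673163e-03,  8.46598775e-05, -2.33641103e-03,
        6.61974719e-04,  2.42391907e-03,  6.97400980e-04]), 'effort': array([ 3.35722987e-03, -5.89092708e+01,  6.44163564e-01, -2.91711903e+01,
       -5.37315686e-02,  1.44001454e-02,  4.37482993e-05]), 'position': array([218.1637841 , 585.19043957, 221.90483262]), 'eef_rot': array([ 0.58038614, -0.40365408,  0.58118854,  0.4030325 ]), 'force': array([0.19405933, 0.15012398, 0.42878058]), 'wrist_torque': array([ 0.03562561, -0.01208673, -0.03436538]), 'opening': 87.70816898401452}
```

View pics/scene0.png

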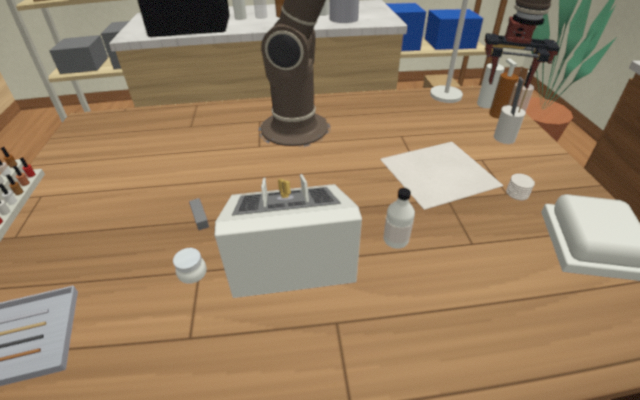

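View pics/top0.png

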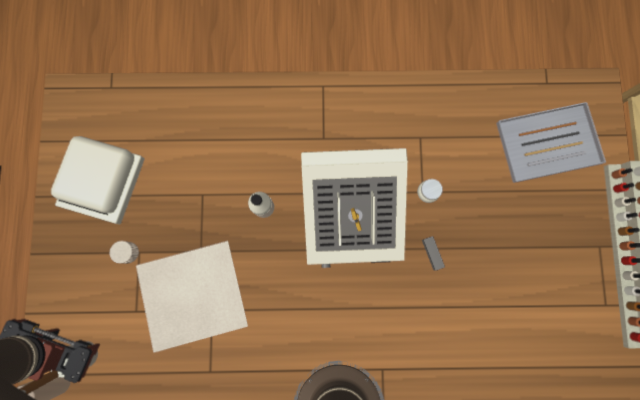

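Top view: extractor at about cols 302–407, rows 150–265, with the nut near (356,218), the bottle at (260,204), the jar at (430,190) and the block at (433,253). I'll zoom in for corner measurements.

Run:
```python
import cv2
a=cv2.imread("pics/top0.png")[140:275,290:420]; cv2.imwrite("pics/t0c.png",cv2.resize(a,None,fx=4.4,fy=4.4,interpolation=cv2.INTER_CUBIC))
a=cv2.imread("pics/scene0.png")[170:300,205:375]; cv2.imwrite("pics/s0c.png",cv2.resize(a,None,fx=4.5,fy=4.5,interpolation=cv2.INTER_CUBIC))
```

```text
(no output)
```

View pics/t0c.png

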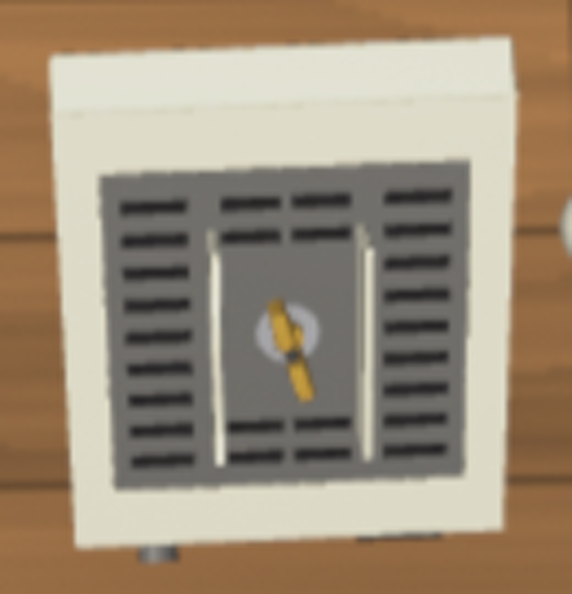

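View pics/s0c.png

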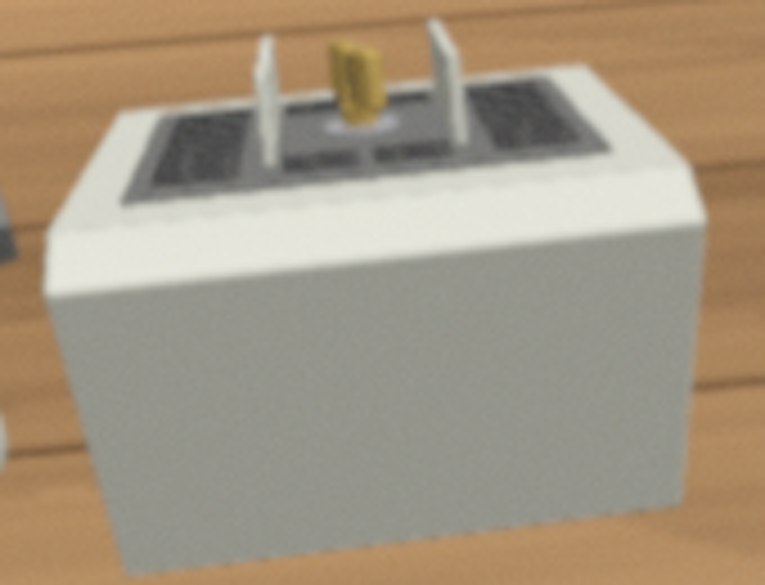

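```bash
cat > h.py <<'E'
import numpy as np, cv2
from scipy.spatial.transform import Rotation as R
from scipy.optimize import least_squares
def rot(q): return R.from_quat([q[1],q[2],q[3],q[0]])
CAM={"scene":(np.array([[377.9281301,0,321.16301126],[0,377.9281301,202.02012497],[0,0,1]]),-0.0706966462005877,np.array([1123.20690901,-38.83159739,658.2077102]),rot([-0.30315803,0.6843198,0.60357837,-0.27476313])),
"top":(np.array([[444.96037658,0,327.56633399],[0,444.96037658,200.11529489],[0,0,1]]),0.014268648503142072,np.array([371.51042031,30.40527705,1253.62365983]),rot([0.05026216,-0.7007534,0.70954247,-0.05447817]))}
def proj(c,P):
    K,k,p,q=CAM[c]; d=q.inv().apply(np.atleast_2d(P)-p); s=d[:,:2]/d[:,2:]
    s=s*(1+k*(s**2).sum(1,keepdims=True)); return s*[K[0,0],K[1,1]]+K[:2,2]
def cover(x,y,yaw): # R, origin
    Rz=R.from_euler('z',yaw); Rc=Rz*R.from_euler('y',-30,degrees=True)
    return Rc,np.array([x,y,120.])
E
python3 - <<'E'
from h import *
t=(np.array([[100,177],[470,160],[463,474],[115,490]])+.5)/4.4-.5+[290,140]
s=(np.array([[122,205],[610,150],[165,117],[548,80]])+.5)/4.5-.5+[205,170]
Ct=np.array([[100,105,4],[100,-105,4],[-100,-105,4],[-100,105,4.]])
Cs=np.array([[100,-105,4],[100,105,4],[-100,-105,4],[-100,105,4.]])
def res(p,w=(1,1)):
    Rc,o=cover(*p[:3]); o=o
    return np.r_[w[0]*(proj("top",Rc.apply(Ct)+o)-t).ravel(),w[1]*(proj("scene",Rc.apply(Cs)+o)-s).ravel()]
for w in((1,1),(1,0),(0,1)):
    f=least_squares(res,[600,-30,0],args=(w,)); print(w,f.x,np.round(f.fun,1))
    if w==(1,1): P=f.x
Rc,o=cover(*P); print("normal",Rc.apply([0,0,1]))
# overlay
for q in np.linspace(0.7,1.5,9):
    a=4.5-q; e=R.from_euler('z',a).apply([[28,0,44],[-28,0,44],[28,0,30],[-28,0,30]])
    print(round(q,2),np.round((proj("top",Rc.apply(e)+o)-[290,140]+.5)*4.4-.5).tolist(),np.round((proj("scene",Rc.apply(e)+o)-[205,170]+.5)*4.5-.5).tolist())
np.save("pose.npy",P)
print([np.round((proj("top",Rc.apply([v])+o)-[290,140]+.5)*4.4-.5) for v in([0,0,40],[65,42.5,44],[-65,42.5,44],[65,-42.5,44],[-65,-42.5,44])])
print([np.round((proj("scene",Rc.apply([v])+o)-[205,170]+.5)*4.5-.5) for v in([0,0,40],[65,42.5,44],[-65,42.5,44],[65,-42.5,44],[-65,-42.5,44])])
E
```

```text
(1, 1) [ 5.05780289e+02 -4.70956435e+01  2.87431766e-02] [-0.2 -1.4  0.5 -0.9  0.3 -0.3 -0.1 -0.6 -0.5 -1.3  1.1 -1.  -1.1 -0.7
  0.5 -1.4]
(1, 0) [ 5.03755073e+02 -4.67452567e+01  3.23460102e-02] [-0.4 -0.4  0.2 -0.2  0.3  0.3 -0.1  0.3 -0.  -0.   0.  -0.  -0.  -0.
  0.  -0. ]
(0, 1) [ 5.08842084e+02 -4.72687326e+01  2.46563969e-02] [ 0.  -0.   0.  -0.   0.  -0.  -0.  -0.  -0.9 -0.3  1.1  0.2 -1.   0.
  0.8 -0.6]
normal [-0.49979347 -0.01436961  0.8660254 ]
0.7 [[324.0, 389.0], [263.0, 320.0], [322.0, 379.0], [261.0, 310.0]] [[318.0, 43.0], [393.0, 49.0], [321.0, 71.0], [395.0, 78.0]]
0.8 [[320.0, 392.0], [267.0, 317.0], [318.0, 382.0], [265.0, 307.0]] [[323.0, 42.0], [388.0, 50.0], [326.0, 70.0], [391.0, 79.0]]
0.9 [[316.0, 395.0], [271.0, 315.0], [314.0, 384.0], [269.0, 305.0]] [[328.0, 41.0], [383.0, 50.0], [331.0, 69.0], [386.0, 80.0]]
1.0 [[311.0, 396.0], [276.0, 313.0], [309.0, 386.0], [274.0, 303.0]] [[333.0, 40.0], [377.0, 51.0], [336.0, 68.0], [380.0, 81.0]]
1.1 [[307.0, 398.0], [280.0, 311.0], [304.0, 388.0], [278.0, 301.0]] [[338.0, 40.0], [371.0, 52.0], [341.0, 68.0], [374.0, 82.0]]
1.2 [[302.0, 399.0], [285.0, 310.0], [300.0, 389.0], [283.0, 300.0]] [[344.0, 39.0], [365.0, 53.0], [347.0, 67.0], [369.0, 83.0]]
1.3 [[297.0, 400.0], [290.0, 309.0], [295.0, 389.0], [288.0, 300.0]] [[349.0, 38.0], [359.0, 54.0], [352.0, 66.0], [363.0, 84.0]]
1.4 [[292.0, 400.0], [295.0, 309.0], [290.0, 390.0], [293.0, 299.0]] [[355.0, 38.0], [353.0, 54.0], [358.0, 66.0], [357.0, 84.0]]
1.5 [[287.0, 400.0], [300.0, 309.0], [285.0, 389.0], [298.0, 300.0]] [[361.0, 37.0], [347.0, 55.0], [364.0, 65.0], [350.0, 85.0]]
[array([[293., 352.]]), array([[215., 250.]]), array([[221., 461.]]), array([[370., 244.]]), array([[369., 455.]])]
[array([[355.,  54.]]), array([[455.,  56.]]), array([[433.,  20.]]), array([[261.,  76.]]), array([[268.,  37.]])]
```

```bash
cat >> h.py <<'E'
P0=np.load("pose.npy") if __import__("os").path.exists("pose.npy") else None
def tool(a,flip,P=P0,dx=0,dy=0,h=17):
    """TCP pose for wing direction at angle a (about cover z), TCP height h over face"""
    Rc,o=cover(*P)
    y=R.from_euler('z',a+np.pi*flip).apply([1,0,0]); x=np.array([0,0,-1.]); z=np.cross(x,y)
    M=Rc.as_matrix()@np.c_[x,y,z]; q=R.from_matrix(M).as_quat()
    return o+Rc.apply([dx,dy,h]),[q[3],q[0],q[1],q[2]]
E
python3 - <<'E'
from h import *
from workcell import r
for fl in(0,1):
  for a in np.arange(.45,-3.5,-.3):
    for h in (17,110):
      j=r.solve_ik(*tool(a,fl,h=h)); print(fl,round(a,2),h,None if j is None else np.round(j,2))
E
```

```text
0 0.45 17 [-0.59  0.1   0.66  2.45 -0.87  0.13 -0.21]
0 0.45 110 [-0.68 -0.25  0.61  2.43  0.39  0.42 -1.46]
0 0.15 17 [-0.64  0.11  0.72  2.45 -0.91  0.14 -0.46]
0 0.15 110 [-0.57 -0.23  0.51  2.43  0.3   0.4  -1.67]
0 -0.15 17 [-0.59  0.1   0.66  2.45 -0.87  0.13 -0.81]
0 -0.15 110 [-0.41 -0.2   0.38  2.42  0.18  0.38 -1.86]
0 -0.45 17 [-0.59  0.1   0.66  2.45 -0.87  0.13 -1.11]
0 -0.45 110 [ 0.27 -0.13 -0.22  2.39 -0.18  0.37 -1.8 ]
0 -0.75 17 [-0.59  0.1   0.66  2.45 -0.87  0.13 -1.41]
0 -0.75 110 [ 0.51 -0.13 -0.44  2.38 -0.28  0.37 -1.99]
0 -1.05 17 [-0.59  0.1   0.66  2.45 -0.87  0.13 -1.71]
0 -1.05 110 [ 0.78 -0.13 -0.67  2.37 -0.39  0.38 -2.17]
0 -1.35 17 [ 0.94  0.23 -1.    2.37  1.    0.21  2.46]
0 -1.35 110 [ 1.08 -0.15 -0.92  2.36 -0.53  0.4  -2.32]
0 -1.65 17 [ 0.68  0.17 -0.7   2.38  0.69  0.14  2.44]
0 -1.65 110 [-0.8  -0.29  0.7   2.44  0.5   0.45  2.61]
0 -1.95 17 [ 0.61  0.16 -0.63  2.38  0.61  0.13  2.21]
0 -1.95 110 [-0.76 -0.28  0.67  2.43  0.46  0.43  2.35]
0 -2.25 17 [ 0.7   0.17 -0.73  2.38  0.72  0.14  1.81]
0 -2.25 110 [-0.81 -0.29  0.7   2.44  0.51  0.45  
[... 1299 characters left out ...]
.23  0.54  2.43  0.32  0.4  -0.35]
1 -1.95 17 [-0.59  0.1   0.66  2.45 -0.87  0.13  0.53]
1 -1.95 110 [-0.6  -0.23  0.54  2.43  0.32  0.4  -0.65]
1 -2.25 17 [-0.59  0.1   0.66  2.45 -0.87  0.13  0.23]
1 -2.25 110 [-0.6  -0.23  0.54  2.43  0.32  0.4  -0.95]
1 -2.55 17 [-0.59  0.1   0.66  2.45 -0.87  0.13 -0.07]
1 -2.55 110 [-0.76 -0.27  0.66  2.43  0.46  0.43 -1.39]
1 -2.85 17 [-0.59  0.1   0.66  2.45 -0.87  0.13 -0.37]
1 -2.85 110 [-0.64 -0.24  0.57  2.43  0.35  0.41 -1.59]
1 -3.15 17 [-0.69  0.11  0.78  2.45 -0.96  0.15 -0.57]
1 -3.15 110 [-0.49 -0.21  0.45  2.42  0.23  0.39 -1.77]
1 -3.45 17 [-0.59  0.1   0.66  2.45 -0.87  0.13 -0.97]
1 -3.45 110 [-0.32 -0.18  0.3   2.42  0.12  0.38 -1.96]
```

Run:
```python
from h import *
from workcell import r
p=r.get_state()["position"]
r.movel([p[0],p[1],380],rate=250)
r.set_gripper(40,force=35)
for h in(230,180,140,110,80,50,20):
    for a in(.31,):
        j=r.solve_ik(*tool(a,1,h=h)); print(h,None if j is None else np.round(j,2))
print(r.get_state()["t"],r.get_state()["opening"])
```

```text
230 None
180 None
140 [-0.42 -0.28  0.36  2.4   0.23  0.49  1.68]
110 [-0.81 -0.29  0.7   2.44  0.51  0.45  1.43]
80 [-0.99 -0.24  0.92  2.45  0.58  0.35  1.37]
50 [-1.16 -0.12  1.17  2.47  0.37  0.21  1.6 ]
20 [ 0.68  0.16 -0.71  2.38  0.62  0.14  1.32]
1.7583 40.14240260465607
```

Run:
```python
from h import *
from workcell import r
import cv2
q=tool(.31,1,h=120)[1]
j=None
# tool-down-ish waypoint: tilt halfway
P=P0
def tilt(deg,pos):
    Rz=R.from_euler('z',P[2])*R.from_euler('y',-deg,degrees=True)
    y=R.from_euler('z',.31+np.pi).apply([1,0,0]); x=np.array([0,0,-1.]); M=Rz.as_matrix()@np.c_[x,y,np.cross(x,y)]
    k=R.from_matrix(M).as_quat(); return pos,[k[3],k[0],k[1],k[2]]
w=tilt(10,[450,-40,330])
print(r.solve_ik(*w))
r.reach(*w); print(r.get_state()["t"],r.get_state()["joint_pos"].round(2))
for h in(130,110,80,50,20):
    j=r.solve_ik(*tool(.31,1,h=h)); print(h,None if j is None else np.round(j,2))
```

```text
[-0.86427319 -0.19360508  0.73935304  1.98903016  0.16222856  1.12613987
  1.72917914]
4.1333 [-0.86 -0.19  0.74  1.99  0.16  1.13  1.73]
130 [-0.41 -0.25  0.36  2.41  0.21  0.45  1.71]
110 [-0.73 -0.27  0.64  2.43  0.43  0.43  1.5 ]
80 [-0.79 -0.17  0.75  2.45  0.36  0.31  1.58]
50 [-1.   -0.07  1.02  2.46  0.13  0.19  1.83]
20 [-0.65  0.09  0.72  2.45 -0.82  0.14  2.75]
```

Run:
```python
from h import *
from workcell import r
r.set_joints([0.51,-.2,-.44,2.1,-.28,.8,2.21])
s=r.get_state(); print(s["t"],s["position"])
for h in(130,110,80,50,20):
    j=r.solve_ik(*tool(.31,1,h=h)); print(h,None if j is None else np.round(j,2))
    if h==110: J=j
r.set_joints(J)
s=r.get_state(); print(s["t"],s["position"])
for h in(100,90,80,70,60,50,40,30,20):
    j=r.solve_ik(*tool(.31,1,h=h)); print(h,None if j is None else np.round(j,2))
```

```text
5.725 [468.71571663  -6.57826825 331.98715173]
130 [ 0.52 -0.18 -0.43  2.37 -0.32  0.43  2.25]
110 [ 0.53 -0.13 -0.45  2.38 -0.29  0.37  2.22]
80 [ 0.55 -0.04 -0.51  2.39 -0.2   0.28  2.13]
50 [ 0.54  0.05 -0.53  2.39 -0.01  0.19  1.94]
20 [ 0.76  0.17 -0.79  2.38  0.72  0.15  1.23]
6.2917 [451.82319277 -48.10199733 216.31760811]
100 [ 0.54 -0.1  -0.47  2.38 -0.27  0.34  2.19]
90 [ 0.54 -0.07 -0.49  2.38 -0.24  0.31  2.17]
80 [ 0.55 -0.04 -0.5   2.39 -0.2   0.28  2.13]
70 [ 0.55 -0.01 -0.52  2.39 -0.15  0.25  2.08]
60 [ 0.54  0.02 -0.52  2.39 -0.09  0.22  2.02]
50 [ 0.51  0.04 -0.5   2.39 -0.02  0.19  1.95]
40 [ 0.44  0.07 -0.44  2.4   0.04  0.16  1.88]
30 [ 0.34  0.09 -0.34  2.4   0.07  0.13  1.85]
20 [ 0.76  0.17 -0.79  2.38  0.72  0.15  1.23]
```

Run:
```python
from h import *
from workcell import r
import cv2
p,q=tool(.31,1,h=62)
print(r.movel(p,rate=120,contact_N=8))
s=r.get_state(); print(s["t"],s["position"],p,s["joint_pos"].round(2),s["force"])
for n,(a,b,c,d) in {"top":(140,275,290,420),"scene":(120,270,205,375)}.items():
    f=r.grab_frame(n); cv2.imwrite(f"pics/{n}1c.png",cv2.resize(f["pixels"][a:b,c:d,::-1],None,fx=4.4 if n=="top" else 3.9,fy=4.4 if n=="top" else 3.9,interpolation=cv2.INTER_CUBIC))
```

```text
False
6.8417 [475.86563627 -47.79187188 174.81771204] [474.79309331 -47.98655929 173.69357503] [ 0.55  0.01 -0.52  2.39 -0.11  0.22  2.03] [ 0.44865871  0.55996713 -0.00730451]
```

View pics/top1c.png

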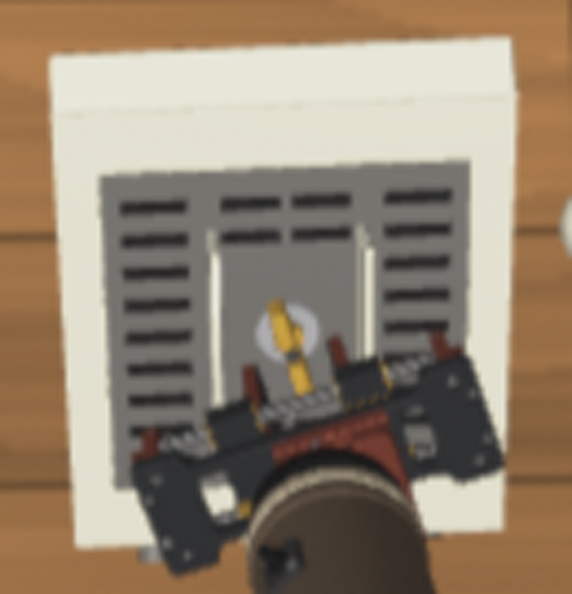

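View pics/scene1c.png

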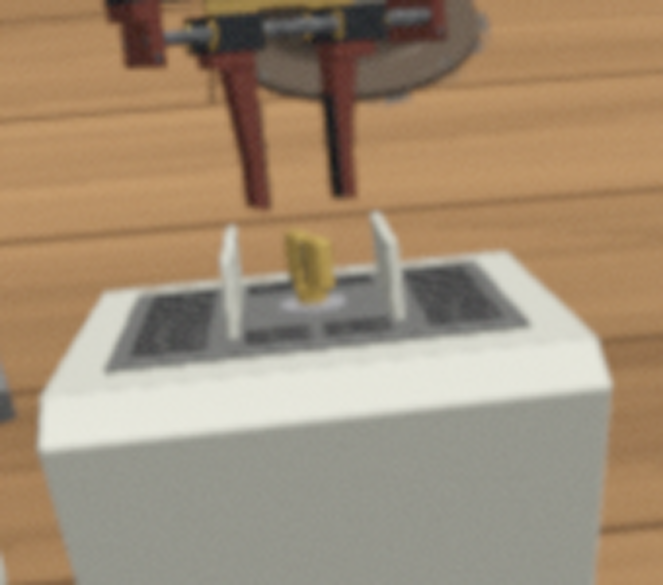

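Run:
```python
from h import *
from workcell import r
s=r.get_state(); 
from h import rot
Rt=rot(s["eef_rot"]); 
for z in(-20,0,20,): 
  P=s["position"]+Rt.apply([0,0,z]); P2=s["position"]+Rt.apply([0,10,z]);P3=s["position"]+Rt.apply([0,-10,z])
  print([((proj("top",p)[0]-[290,140]+.5)*4.4-.5).round() for p in(P,P2,P3)],[((proj("scene",p)[0]-[205,120]+.5)*3.9-.5).round() for p in(P,P2,P3)])
print(s["eef_rot"],tool(.31,1)[1])
```

```text
[array([331., 355.]), array([337., 371.]), array([325., 340.])] [array([268., 206.]), array([263., 204.]), array([274., 207.])]
[array([297., 367.]), array([302., 382.]), array([291., 351.])] [array([303., 201.]), array([297., 199.]), array([309., 202.])]
[array([262., 378.]), array([268., 393.]), array([257., 363.])] [array([338., 196.]), array([331., 195.]), array([344., 198.])]
[-0.50469243  0.70424742 -0.28428824 -0.41048912] [np.float64(-0.504635758377746), np.float64(0.7037325395357307), np.float64(-0.2846492085171717), np.float64(-0.41119106538889727)]
```

Run:
```python
from h import *
from workcell import r
r.set_gripper(32)
for h in (45,32,20):
    try: c=r.movel(tool(.31,1,h=h)[0],rate=60,contact_N=6)
    except r.PlanningError as e: print(h,e); break
    s=r.get_state(); print(h,c,s["t"],(s["position"]-tool(.31,1,h=h)[0]).round(1),s["joint_pos"].round(2),s["force"].round(1))
    if c: break
```

```text
45 False 7.75 [-0.2  0.2 -0.2] [ 0.51  0.06 -0.5   2.39  0.03  0.18  1.9 ] [ 0.1  0.1 -0.3]
32 False 8.1167 [-0.2  0.2  0.1] [ 0.45  0.09 -0.45  2.39  0.14  0.14  1.79] [-0.1 -0.2 -0.5]
20 False 8.85 [-0.1 -0.5  0. ] [ 0.64  0.15 -0.66  2.38  0.56  0.13  1.38] [-0.2 -0.7  0.1]
```

Run:
```python
from h import *
from workcell import r
print(r.get_state()["joint_pos"])
r.set_gripper(5,force=20)
s=r.get_state(); Rc,o=cover(*P0); Rt=rot(s["eef_rot"])
print(s["t"],s["opening"],"F cover",Rc.inv().apply(s["force"]).round(1),"F tool",Rt.inv().apply(s["force"]).round(1),"T tool",Rt.inv().apply(s["wrist_torque"]).round(2),s["joint_pos"])
```

```text
[ 0.63652132  0.14911132 -0.6561291   2.38408644  0.56360194  0.13470321
  1.37840974]
9.325 10.232697383315706 F cover [-1.4  4.2  5.3] F tool [-5.3  0.   4.5] T tool [ 0.14 -1.22  0.51] [ 0.63538017  0.14902511 -0.65773746  2.3845504   0.56554057  0.1345218
  1.37625535]
```

```bash
cat >> h.py <<'E'
def show(r,tag=""):
    s=r.get_state(); Rc,o=cover(*P0); Rt=rot(s["eef_rot"])
    y=Rc.inv().apply(Rt.apply([0,1,0])); 
    print(tag,"t",round(s["t"],2),"open",round(s["opening"],1),"j7",round(s["joint_pos"][6],3),"a",round(np.arctan2(-y[1],-y[0]),3),"tcp",(Rc.inv().apply(s["position"]-o)).round(1),"Fcov",Rc.inv().apply(s["force"]).round(1),"Tx",(Rt.inv().apply(s["wrist_torque"])).round(2),"j6",round(s["joint_pos"][5],3))
    return s
E
python3 - <<'E'
from h import *
from workcell import r
r.set_gripper(5,force=35); s=show(r)
j=np.array(s["joint_pos"])
for k in range(4):
    j[6]-=.1; r.set_joints(j); show(r)
E
```

```text
t 9.54 open 9.5 j7 1.376 a 0.311 tcp [-0.2  0.9 20.1] Fcov [-0.6  4.9  4.8] Tx [ 0.13 -1.2   0.43] j6 0.135
 t 9.79 open 9.8 j7 1.279 a 0.213 tcp [-0.2  0.8 20.1] Fcov [-1.4  0.9  1.4] Tx [ 0.08 -0.31  0.51] j6 0.135
 t 10.04 open 9.4 j7 1.181 a 0.115 tcp [-0.1  0.7 20.1] Fcov [-0.9  1.1  1.1] Tx [ 0.1  -0.08  0.47] j6 0.135
 t 10.29 open 10.0 j7 1.081 a 0.016 tcp [-0.1  0.6 20.1] Fcov [-0.7 -0.4  1.7] Tx [0.15 0.19 0.48] j6 0.135
 t 10.54 open 9.5 j7 0.982 a -0.084 tcp [-0.1  0.5 20.1] Fcov [-0.1 -1.5  1.9] Tx [0.11 0.48 0.4 ] j6 0.135
```

Run:
```python
from h import *
from workcell import r
import cv2
j=np.array(r.get_state()["joint_pos"]); j[5]=max(j[5],.135)
for k in range(7):
    j[6]-=.2; r.set_joints(j); s=show(r)
    if np.linalg.norm(s["force"])>20: break
f=r.grab_frame("scene"); cv2.imwrite("pics/s2c.png",cv2.resize(f["pixels"][120:270,205:375,::-1],None,fx=3.9,fy=3.9,interpolation=cv2.INTER_CUBIC))
```

```text
t 10.85 open 9.6 j7 0.789 a -0.277 tcp [-0.2  0.2 20.1] Fcov [-0.2 -2.   1.1] Tx [0.11 0.52 0.3 ] j6 0.135
 t 11.16 open 9.3 j7 0.59 a -0.476 tcp [-0.3  0.1 20.1] Fcov [ 0.2 -3.8  0.7] Tx [ 0.12  0.92 -0.03] j6 0.135
 t 11.47 open 9.8 j7 0.391 a -0.676 tcp [-0.4 -0.2 20.1] Fcov [-0.2 -5.4  1.1] Tx [ 0.13  1.23 -0.44] j6 0.135
 t 11.78 open 9.5 j7 0.191 a -0.876 tcp [-0.6 -0.3 20.1] Fcov [-0.7 -5.9  1.3] Tx [ 0.13  1.27 -0.66] j6 0.136
 t 12.08 open 10.0 j7 -0.009 a -1.076 tcp [-0.8 -0.4 20.1] Fcov [-0.6 -6.2  1.3] Tx [ 0.06  1.22 -0.98] j6 0.136
 t 12.39 open 9.9 j7 -0.209 a -1.276 tcp [-1.  -0.5 20.1] Fcov [-1.5 -6.4  2.4] Tx [ 0.07  1.15 -1.19] j6 0.136
 t 12.7 open 9.9 j7 -0.41 a -1.476 tcp [-1.3 -0.6 20.1] Fcov [-2.2 -5.7  2.5] Tx [ 0.05  0.96 -1.39] j6 0.136
```

View pics/s2c.png

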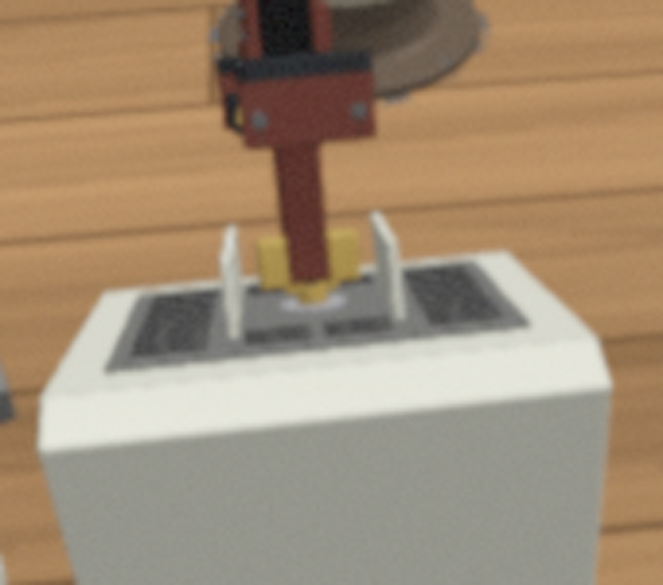

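The wings now lie across the slope, gripped and turning with the gripper. Carrying on to the stop.

Run:
```python
from h import *
from workcell import r
import cv2
j=np.array(r.get_state()["joint_pos"]); j[5]=max(j[5],.135)
for k in range(6):
    j[6]-=.2; r.set_joints(j); s=show(r)
    if np.linalg.norm(s["force"])>20: break
for k in range(16):
    j[6]-=.05; r.set_joints(j); s=show(r)
    tx=rot(s["eef_rot"]).inv().apply(s["wrist_torque"])[0]
    if tx>.8 or np.linalg.norm(s["force"])>25: print("stop"); break
f=r.grab_frame("scene"); cv2.imwrite("pics/s3c.png",cv2.resize(f["pixels"][120:270,205:375,::-1],None,fx=3.9,fy=3.9,interpolation=cv2.INTER_CUBIC))
```

```text
t 13.05 open 9.6 j7 -0.599 a -1.666 tcp [-1.5 -0.6 20.1] Fcov [-0.4 -3.9  3. ] Tx [ 0.08  0.54 -0.95] j6 0.136
 t 13.36 open 10.0 j7 -0.8 a -1.867 tcp [-1.7 -0.6 20.1] Fcov [-1.9 -2.9  4.3] Tx [ 0.1   0.66 -1.06] j6 0.137
 t 13.67 open 9.5 j7 -1.001 a -2.067 tcp [-2.  -0.5 20.1] Fcov [-3.1 -2.8  6.1] Tx [ 0.1   0.63 -1.08] j6 0.137
 t 13.97 open 9.7 j7 -1.201 a -2.267 tcp [-2.2 -0.4 20. ] Fcov [-3.  -2.7  6.2] Tx [ 0.09  0.53 -1.19] j6 0.137
 t 14.28 open 9.7 j7 -1.401 a -2.467 tcp [-2.4 -0.2 20. ] Fcov [-3.4 -1.3  7.1] Tx [ 0.12  0.51 -1.21] j6 0.137
 t 14.59 open 9.8 j7 -1.601 a -2.667 tcp [-2.5 -0.  20. ] Fcov [-3.8 -0.3  7.3] Tx [ 0.12  0.44 -1.26] j6 0.137
 t 14.84 open 10.0 j7 -1.65 a -2.716 tcp [-2.6  0.  20. ] Fcov [-4.4  0.2  8.3] Tx [ 0.11  0.42 -1.32] j6 0.137
 t 15.09 open 9.6 j7 -1.7 a -2.766 tcp [-2.5  0.1 20. ] Fcov [-3.3 -1.3  8. ] Tx [ 0.05  0.42 -1.26] j6 0.137
 t 15.34 open 9.5 j7 -1.75 a -2.816 tcp [-2.6  0.2 20. ] Fcov [-4.4 -0.3  8.2] Tx [ 0.1   0.51 -1.34] j6 0.137
 t 15.59 open 10.1 j7 -1.8 a -2.866 tcp [-2.6  0.2 20. ] Fcov [-3.6 -0.1  8.3] Tx [ 0.06  0.45 -1
[... 647 characters left out ...]
Tx [-0.56  0.1  -1.53] j6 0.137
 t 17.34 open 10.7 j7 -2.149 a 3.07 tcp [-2.6  0.5 20. ] Fcov [-4.6  0.1  8. ] Tx [-0.84 -0.1  -1.51] j6 0.137
 t 17.59 open 11.1 j7 -2.2 a 3.019 tcp [-2.3  0.5 20. ] Fcov [-4.9 -0.1  5.6] Tx [-0.87  0.09 -1.46] j6 0.136
 t 17.84 open 12.1 j7 -2.251 a 2.967 tcp [-1.9  0.5 20. ] Fcov [-4.1  1.8  5.4] Tx [-0.8   0.15 -1.41] j6 0.136
 t 18.09 open 12.9 j7 -2.301 a 2.918 tcp [-2.   0.5 20. ] Fcov [-3.7  0.5  4.9] Tx [-1.16  0.08 -1.44] j6 0.136
 t 18.34 open 14.2 j7 -2.353 a 2.865 tcp [-1.5  0.5 20. ] Fcov [-2.9  4.   3.4] Tx [-1.06  0.37 -1.37] j6 0.136
 t 18.59 open 15.2 j7 -2.404 a 2.813 tcp [-0.8  0.4 20. ] Fcov [-2.   4.6  1.3] Tx [-0.91  0.79 -1.23] j6 0.135
```

View pics/s3c.png

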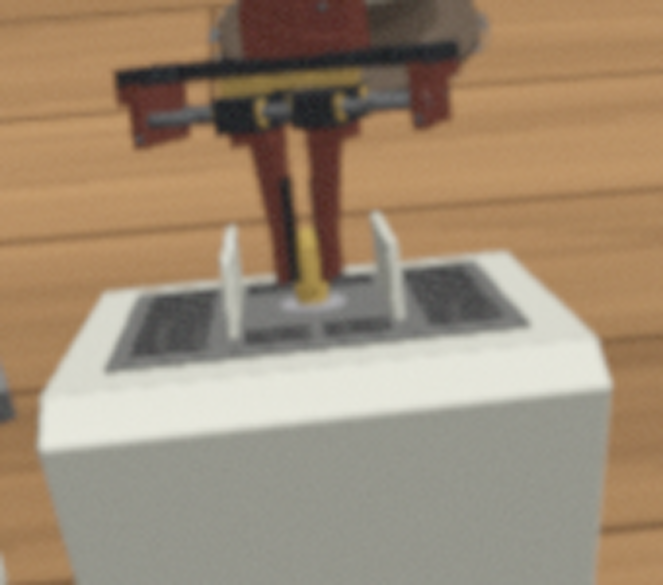

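Run:
```python
from h import *
from workcell import r
import cv2
r.set_gripper(30); s=show(r)
Rc,o=cover(*P0); p=np.array(s["position"]); n=Rc.apply([0,0,1])
for d in(12,30,60,100):
    try: c=r.movel(p+n*d,rate=60,contact_N=8)
    except r.PlanningError as e: print(d,e); break
    show(r,(d,c))
    if c: break
for m,(a,b,c,d) in {"top":(140,275,290,420),"scene":(120,270,205,375)}.items():
    f=r.grab_frame(m); k=4.4 if m=="top" else 3.9
    cv2.imwrite(f"pics/{m}4c.png",cv2.resize(f["pixels"][a:b,c:d,::-1],None,fx=k,fy=k,interpolation=cv2.INTER_CUBIC))
```

```text
t 19.11 open 30.0 j7 -2.408 a 2.807 tcp [-1.1 -0.9 20.1] Fcov [0.3 0.4 0.3] Tx [ 0.07 -0.19 -0.61] j6 0.136
(12, False) t 19.46 open 30.0 j7 -2.285 a 2.806 tcp [-0.9 -1.7 32.2] Fcov [-0.  -0.   0.1] Tx [ 0.01 -0.15 -0.59] j6 0.164
(30, False) t 19.91 open 29.9 j7 -2.076 a 2.806 tcp [-1.1 -1.7 50. ] Fcov [ 0.3 -0.6 -0.3] Tx [ 0.08 -0.16 -0.54] j6 0.202
(60, False) t 20.62 open 30.1 j7 -1.499 a 2.807 tcp [-1.2 -1.3 80. ] Fcov [-0.1  0.5  0.4] Tx [ 0.02 -0.24 -0.57] j6 0.287
(100, False) t 21.43 open 29.9 j7 -1.136 a 2.808 tcp [ -1.2  -0.6 119.8] Fcov [ 0.4  0.1 -0.4] Tx [-0.05 -0.17 -0.6 ] j6 0.478
```

View pics/top4c.png

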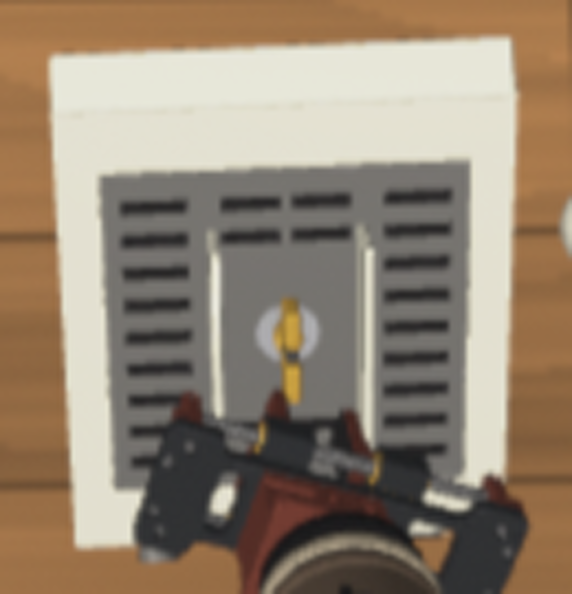

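View pics/scene4c.png

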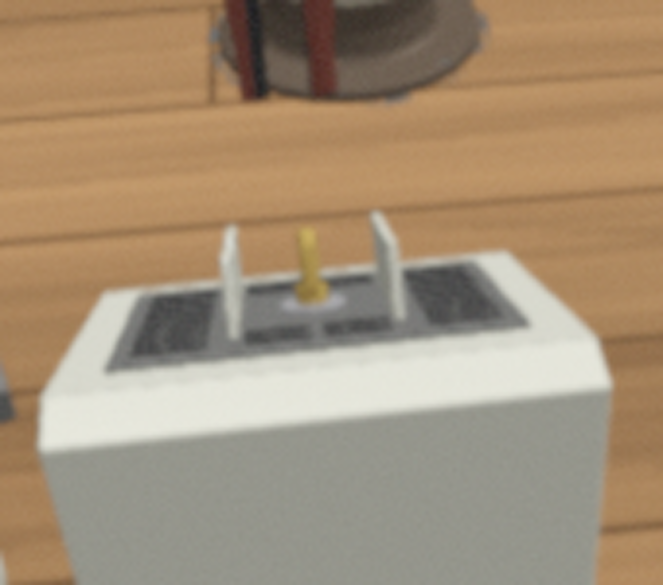

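Run:
```python
from h import *
from workcell import r
import cv2
a=cv2.imread("pics/top0.png"); b=r.grab_frame("top")["pixels"][:,:,::-1]
for n,(x,y) in {"bottle":(260,204),"jar":(430,190),"block":(433,253)}.items():
    print(n,cv2.absdiff(a,b.copy())[y-22:y+22,x-20:x+20].mean().round(2))
r.sign_off(); print(r.get_state()["t"])
```

```text
bottle 4.71
jar 5.33
block 4.36
the job is handed in; nothing more can be done
the job is handed in; nothing more can be done
```

The wing nut is tight against its stop and the job is handed in, at about 21.5 s of the 64 s allowed.

- **Tightening:** I gripped the wings with the tool square to the slope and turned them clockwise about 3.45 rad, from about 1.05 to 4.5 rad. No re-grip was needed, because the nearly shut fingers turned freely between the guards.
- **Stop:** My automatic stop check had the wrong torque sign, so it never triggered. The tool turned about 0.33 rad past the stop with the pads slipping on the wings. The stop still showed clearly: at the expected angle the torque jumped from about 0.1 to about 1 N m.
- **Release:** I opened the gripper and drew back 100 mm along the cover's normal without any contact. The last pictures show the wings straight up and down the slope and the guards undamaged.
- **Forces:** Every reading of the tool force was below about 12 N. Joint 6 worked close to its lower limit, at 0.135 rad against 0.13, but no reading was past it.
- **Camera disagreement:** The two cameras put the extractor about 5 mm apart in x. I used the combined fit, and the side force on gripping was only about 5 N.
- **Bottle, jar and block:** Nothing came near them. The before-and-after image difference around each was 4–5 grey levels, about the same for all three. I took that as image noise but did not compare it with an empty patch, so it is only a weak check.

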